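Tip the coaches to read the weights underneath

TASK

Two maroon coaches look the same, but one carries a long white bar-shaped weight under its floor and the other a small round white one. Tip both over onto their sides where they stand so that the undersides show, then lay the one with the long bar on its side inside the empty wooden tray with the dark lining and leave the other lying where it fell. Leave the green coach standing where it is.

Things in the scene. Friction and masses are not known exactly. Their poses are not given: they have to be found in the camera images.
- coach_bar: Loose maroon coach, cream roof, 19 (x) x 131 (y, length) x 26 mm, 67 g, on two bogies 12 mm wide; body 18 mm wide, z 6 to 24 mm. Origin: underside centre at wheel level, z to the roof. Stands left on the table, length within 20 deg of world y. Hidden under its floor: white BAR 16 x 60 mm, face at z = 1 mm. Lying, grip it mid-length from above across roof and bar (23 mm wide, 18 high).
- coach_disc: The other maroon coach: same sizes, frame and looks from outside, but a round white DISC 16 mm across under its floor. The two stand one behind the other in random order, over 0.1 m apart. A light push (1 N) square to the side at roof height tips either one; it falls away from the push and stays on its side, its origin then 9 mm above the support.
- tray: Shallow open wooden tray, fixed, on the right of the table: 120 (x) x 170 (y) x 14 mm high outside, walls 6 mm, dark lining; inner floor 6 mm above the table. Origin: centre of its underside; y along its long side, z up.
- green_coach: Bystander: green and silver coach of the same size as the maroon ones, standing loose on the table behind the black power controller; origin: centre of its underside, y along it, z up. To be left alone.

How it is judged (in metres and radians):
On the way:
1. both maroon coaches lie on their sides on the table where they stood (within 0.1 m), still and not touched by the fingers (angle between coach_bar's own z axis and vertical between 1.35 and 1.8 rad and linear speed of each of coach_bar, coach_disc below 0.02 m/s and contact force between each of coach_bar, coach_disc and the fingers below 0.1 N and height (world z) of each of coach_bar, coach_disc below 0.02 m and distance of each of coach_bar, coach_disc from where it was at the start of the episode below 0.1 m and angle between coach_disc's own z axis and vertical between 1.35 and 1.8 rad), for 0.2 s.
At the end, for the whole second after the job is handed in: Bar coach on its side (within 12 deg) on the tray floor, within 52 mm across and 30 mm along of the tray's middle, 20 deg of its long side; disc coach on its side on the table within 0.1 m of its start; green coach standing within 30 mm of its place; all still and released (angle between coach_bar's own z axis and vertical between 1.35 and 1.8 rad and linear speed of each of coach_bar, coach_disc below 0.02 m/s and contact force between each of coach_bar, coach_disc and the fingers below 0.1 N and x of coach_bar in the frame of tray between -0.052 and 0.052 m and y of coach_bar in the frame of tray between -0.03 and 0.03 m and z of coach_bar in the frame of tray between 0.01 and 0.022 m and angle between the y axis of coach_bar and the y axis of tray, either way round below 0.35 rad and angle between coach_disc's own z axis and vertical between 1.35 and 1.8 rad and height (world z) of coach_disc below 0.02 m and distance of coach_disc from where it was at the start of the episode below 0.1 m and angle between green_coach's own z axis and vertical below 0.2 rad and distance of green_coach from where it was at the start of the episode below 0.03 m); the robot touches nothing.
It fails at once if the green coach is tipped or shifted by more than 30 mm (angle between green_coach's own z axis and vertical above 0.5 rad or distance of green_coach from where it was at the start of the episode above 0.03 m).
It also fails if it takes over 58 s, if anything falls off the work surface, if the arm or the gripper's body presses on something with over 40 N, if the wrist force passes 120 N, or if a joint passes its speed limit or range.

ROBOT

A 6-joint arm with a two-finger parallel gripper is mounted at the origin on a cart in front of the work surface, level with it; the furniture and walls round the work are solid. World frame = base frame: x ahead of the robot, y to its left, z up, the work surface at z = 0. Lengths are in mm, angles in rad, forces in N, time in s.
With the tool pointing down it reaches from about 325 to 875 mm from the base axis. Payload 4.4 kg.
Tool frame: the origin (TCP) lies on the centre line of the jaws, within the pads' length; the fingertips stand ahead of it and the grasp point (between the pads) lies 6 mm ahead of it (ctrl.tcp_to_tips is the z of the fingertips in the tool frame, in mm); z points along the fingers, y is the line along which they close (so a half turn about z gives the same grasp; the last joint's range is limited). The gripper opens to 85 mm and grips with 20 to 120 N. Pads are 22 mm wide; open, the fingers measure 114 mm over their backs; the gripper's body (76 mm by 85 mm) begins 54 mm behind the grasp point. The pads swing forward as they close: fully open they stand 13 mm farther back than shut.
Start: joints at [1.01, 0.207, 1.542, -0, 1.393, -0.15], TCP at [229.632, 527.159, 256.282] pointing down, gripper open.
Joint ranges: [-2.73, 2.73], [-0.86, 2.22], [0.23, 2.46], [-1.11, 4.25], [0.08, 2.63], [-2.82, 2.82]. Speed limits (rad/s): [2.79, 2.79, 3.14, 3.14, 3.14, 3.14].

INTERFACE

Orientations are given as a 3x3 rotation matrix whose columns are the frame's x, y, z axes.
In Python, from plant import ctrl, sensors, optics gives the robot as it stands. Calls block until the motion is done:
- ctrl.move_ptp(position, orientation): joint-space move of the TCP to a pose.
- ctrl.move_l(position, rot=None, vel=150, threshold=None): straight line of the TCP; rot=None keeps the orientation; vel is the mean speed in mm/s. With threshold (N) it stops when the force on the tool has changed by that much, and returns True; else False.
- ctrl.set_joints(angles): joint-space move.
- ctrl.gripper_to(opening, force=None): finger opening in mm; force is the grip in N (None keeps the last); returns when the fingers have stopped.
- ctrl.hold(seconds).
- ctrl.solve_ik(position, orientation): joint angles nearest the present ones, or None.
- sensors.read_state(): the state.
- optics.grab_frame(name): name is "side" or "top"; returns (picture, depth): 420x560x3 uint8, red, green, blue; 420x560 float32, mm along the optical axis (not along the pixel's ray), 0 where there is no reading.
- optics.camera_params(name): a dict with "mtx" (3x3 intrinsics, pixels), "k1" (the pictures are not rectified: a ray, as slopes to the right and down, at radius r is drawn at 1 + k1 r^2 times it, then the intrinsics apply), "R" (3x3) and "t" (3): a world point X has camera coordinates R X + t. Camera axes: x right, y down, z forward; pixel columns grow to the right and rows downward; lengths in mm; the calibration is good to about 2 mm. A picture is of the moment at which its call begins. camera_params takes no time and is no camera call.
A pose or a line that the arm cannot do raises ctrl.MotionError and nothing moves.
- ctrl.finish_job(): hands the job in; it is judged then, once.
The state is a dict: "t": time; "q": joint angles; "qvel": joint speeds; "tau": joint torques, N m; "eef_pos": TCP position; "eef_rot": TCP orientation; "force": force on the tool from outside, world axes, zero at the start; "wrist_torque": the same for the moment, N m; "grip_width": finger opening in mm; "grasp_force": force on a finger pad.
Only numpy, scipy, OpenCV 4.12 (cv2) and the standard library are available. Lean on these libraries where they do the work, as an engineer would, in place of code of your own. Each camera call takes 0.05 s, during which the arm holds its last target. There are 200 camera calls.

## Working session

There is one attempt and no reset: what is moved stays moved. The work goes in short steps, each a Python script; the robot and the scene stay as the last script left them, time stands still between calls to the robot, and variables do not carry over. Pictures are saved under pics/ and viewed, at most 10 in all, crops included, and the job is handed in when it is done.

```bash
ls; mkdir -p pics
cat > h.py <<'E'
import numpy as np, cv2
from plant import ctrl, sensors, optics
def cloud(name):
    im,d=optics.grab_frame(name); p=optics.camera_params(name)
    K=np.array(p["mtx"]);k1=p["k1"];R=np.array(p["R"]);t=np.array(p["t"])
    h,w=d.shape; v,u=np.mgrid[:h,:w].astype(np.float32)
    pts=np.stack([u.ravel(),v.ravel()],1)[:,None]
    n=cv2.undistortPoints(pts.astype(np.float64),K,np.array([k1,0,0,0.]))[:,0]
    z=d.ravel()
    C=np.c_[n*z[:,None],z]
    X=((C-t)@R).reshape(h,w,3); X[d<=0]=np.nan
    return im,X
def save(im,n): cv2.imwrite("pics/"+n+".png",np.ascontiguousarray(im[:,:,::-1]))
E
python3 - <<'E'
from h import *
a=[]
for n in("top","side"):
    im,X=cloud(n); save(im,n+"0"); np.savez(n+"0.npz",im=im,X=X)
    p=optics.camera_params(n); print(n,-np.array(p["R"]).T@p["t"])
    a.append(im)
print(ctrl.tcp_to_tips, sensors.read_state()["t"])
E
```

```text
pics
top [ 439.58817507  -59.43764497 1052.07491482]
side [  77.60295546 -799.35137222  507.61702334]
25.0 0.1
```

View pics/top0.png

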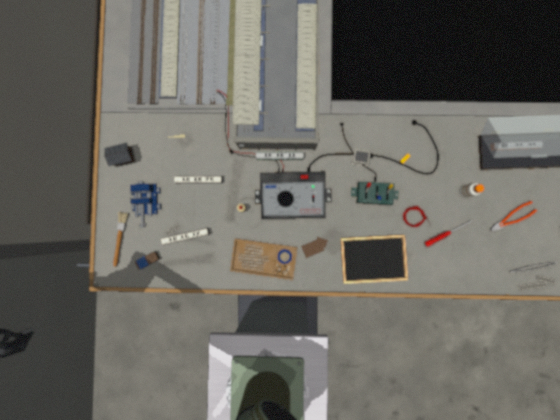

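View pics/side0.png

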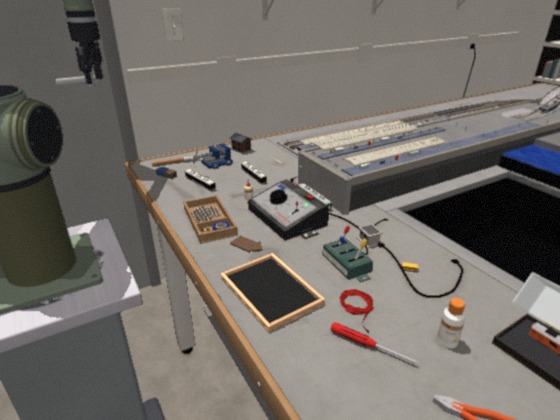

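The top picture shows two maroon coaches with cream roofs, at about (186,237) (tilted) and (198,180). The green coach is at (280,156), and the tray, empty with a dark lining, is at (374,259). Next I measure them.

```bash
cat >> h.py <<'E'
def box(X,win,zlo,zhi):
    u0,u1,v0,v1=win
    P=X[v0:v1,u0:u1].reshape(-1,3); P=P[(P[:,2]>zlo)&(P[:,2]<zhi)]
    (c,s,a)=cv2.minAreaRect(P[:,:2].astype(np.float32))
    m=np.median(P,0); C=P[:,:2]-P[:,:2].mean(0); e=np.linalg.svd(C,full_matrices=False)[2][0]
    if e[1]<0:e=-e
    return np.round(c,1),np.round(s,1),np.round(P.mean(0),1),np.round(e,3),len(P)
E
python3 - <<'E'
from h import *
d=np.load("top0.npz");X=d["X"]
for n,w,lo,hi in(("A",(152,220,222,252),15,40),("B",(165,230,170,190),15,40),("G",(250,310,149,161),15,40),("tray",(335,413,230,288),9,25)):
    print(n,box(X,w,lo,hi))
print("table",np.nanmedian(X[205:220,170:220,2]),"trayfloor",np.nanmedian(X[250:270,360:390,2]))
im=d["im"][140:280,95:255]; save(cv2.resize(im,None,fx=5,fy=4.2857*1,interpolation=cv2.INTER_CUBIC)[:600],"crop0")
# neighbours higher than 8mm near coaches
H=X[...,2]
for r in range(140,270,5): print(r,' '.join("%3d"%(v if np.isfinite(v) else -9) for v in H[r,100:260:5]))
E
```

```text
A (array([407.2, 239.9]), array([ 28.3, 154.1]), array([411.8, 226.1,  23.1]), array([-0.24 ,  0.971]), 338)
B (array([565.4, 195.9]), array([ 19.5, 126.9]), array([564.9, 194.7,  22.8]), array([-0.036,  0.999]), 355)
G (array([631.2, -23. ]), array([ 17.2, 126.4]), array([631. , -23.2,  23. ]), array([-0.014,  1.   ]), 330)
tray (array([ 360.1, -278.2]), array([120.3, 171. ]), array([ 359.9, -277.3,   12.4]), array([-0.081,  0.997]), 632)
table -0.4223687179963099 trayfloor 6.004112558139041
140  -2  -4   0   2  -2  -2  -1   0  -2   0  -2   1   0   2   0   0   0   1   0  -1  -1   0   0  -2   1   3   0  94  95  95  94  95
145   2   0   3  38  42  42   0   0   1   2   5  -2   0  -1  -1   0  -1  -1   0   0   2   3  -3   0   0   0  -2   0  57  38  42  41
150  -1  45  49  48  51  46  13   0  -1   1   2   0  -4  -4  -5   0   0   0  -3   0   0  -2  -2   1   1   0   6   0   3  -3   0   0
155  -2  48  53  47  49  49  21   0  -1   1   2   0   0   1   0   0   1   0   0  -4  -1  -1  -1  -2   1   2  -1   1  -1   2   0   0
160   0  48  44  43  40  39  40  -1   1   3   2   0   0  -1   0   1   1   
[... 2129 characters left out ...]
   3   0   0   0  -2  21  21  23  22   1
245  -2  -1   0  -1   0   0   0  -3   0   0   0   2   3  -4  -2   2   1  -3  -3   2  -1   0  -1  -4   1  -3  -2  20   4   5   1   3
250   0  -1   0  11  -1   1   0   2  -4   0   0  -3   1   0   0   0  -3  -4   2   0   1  -2   0   3   2   3   0   6   2  10   1  -9
255   0   0  -1  14   1   0  -1   2   0  16  16  20   3  -2   0   2   0  -3  -1  -1  -3   0   0  -1   1   0   0   6   3   4   8   9
260  -5   1  -2  13  -1   0   1   0  16  15  15  15  -1  -2  -1  -1   0   0  -3   0   0   0  -1  -2  -2   1   0   5   8   4   3   3
265   2   2   0   7  -3  -1  -2   0  18  19   0   0   0  -4  -1   0   1   0   0   2   0   0  -2  -2  -2   0   0   2   4   7  10  11
```

View pics/crop0.png

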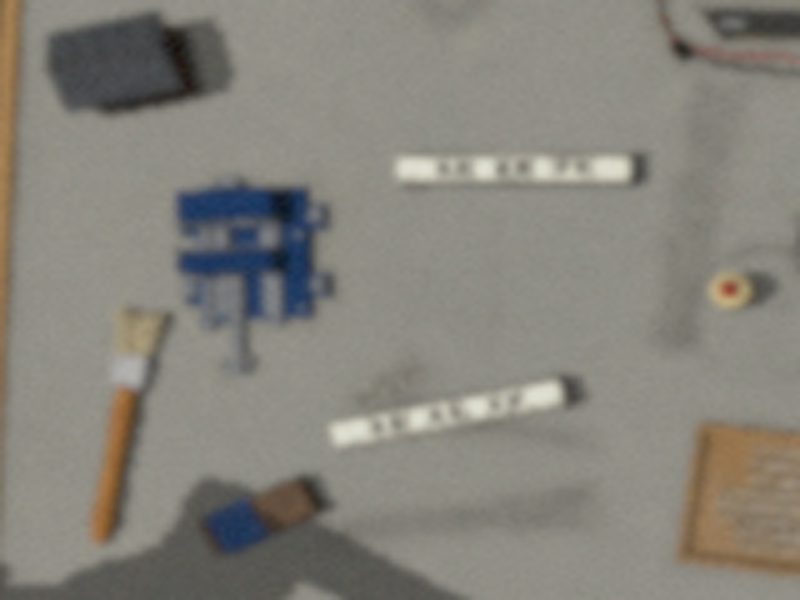

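The crop shows the approach sides of both coaches are clear, and that A's window had picked up the small block. I re-measure A, then push both toward +x so the undersides face the side camera.

```bash
cat >> h.py <<'E'
def rot(xdir):
    x=np.array([xdir[0],xdir[1],0.]);x/=np.linalg.norm(x);z=np.array([0,0,-1.])
    return np.c_[x,np.cross(z,x),z]
E
python3 - <<'E'
from h import *
X=np.load("top0.npz")["X"]
A=box(X,(158,216,225,247),15,40);B=box(X,(165,230,170,190),15,40);print(A)
assert abs(A[1].min()-19)<4 and abs(A[1].max()-129)<8
ctrl.gripper_to(0); print("tips",ctrl.tcp_to_tips,sensors.read_state()["grip_width"])
T=ctrl.tcp_to_tips
zc=19.5+T
for c,e in((A[0],A[3]),(B[0],B[3])):
    d=np.array([e[1],-e[0]]); R=rot(d)
    P=lambda s,z:np.r_[c+s*d,z]
    print(ctrl.solve_ik(P(-45,zc),R))
    ctrl.move_ptp(P(-45,zc+70),R)
    ctrl.move_l(P(-45,zc),vel=150)
    f0=sensors.read_state()["force"]
    ctrl.move_l(P(-1,zc),vel=60)
    print(sensors.read_state()["force"]-f0)
    ctrl.move_l(P(-40,zc),vel=150)
    ctrl.move_l(P(-40,zc+70),vel=200)
c=B[0]
ctrl.move_ptp([450,0,300],rot([1,0]))
for n in("top","side"):
    im,X=cloud(n); save(im,n+"1"); np.savez(n+"1.npz",im=im,X=X)
    if n=="top":
        for w in((150,230,218,248),(160,235,160,188)): print(box(X,w,9,40))
    else: save(cv2.resize(im[150:210,170:290],None,fx=6,fy=6,interpolation=cv2.INTER_CUBIC),"crop1")
print(sensors.read_state()["t"])
E
```

```text
(array([412. , 226.5]), array([ 19.2, 126.8]), array([411.9, 225.8,  23.1]), array([-0.235,  0.972]), 337)
tips 25.0 0.13711350534833375
[ 3.26992344e-01  2.09615776e-01  2.05627348e+00 -4.44089210e-16
  8.75703396e-01  1.66057119e+00]
[-1.36485252  0.07360814  0.66938932]
[ 2.01477724e-01  4.31553979e-01  1.74126191e+00 -4.44089210e-16
  9.68776763e-01  1.73625360e+00]
[-0.03388799 -0.8388984  -1.26421038]
(array([426.8, 262.2]), array([25.7, 66.5]), array([426.9, 262.8,  17.3]), array([-0.271,  0.963]), 200)
(array([587.8, 196.1]), array([ 25.7, 125.5]), array([587.9, 196.2,  17.4]), array([-0.023,  1.   ]), 386)
9.1083
```

View pics/crop1.png

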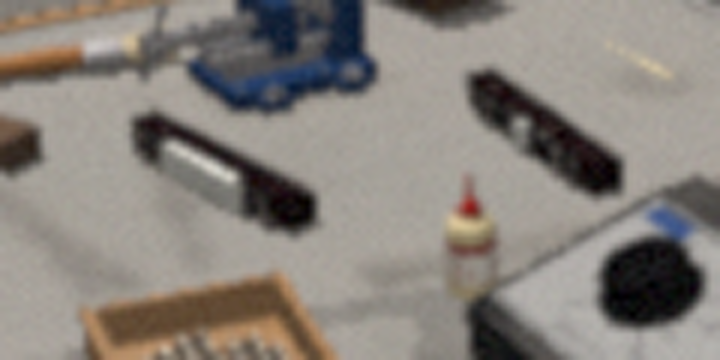

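View pics/top1.png

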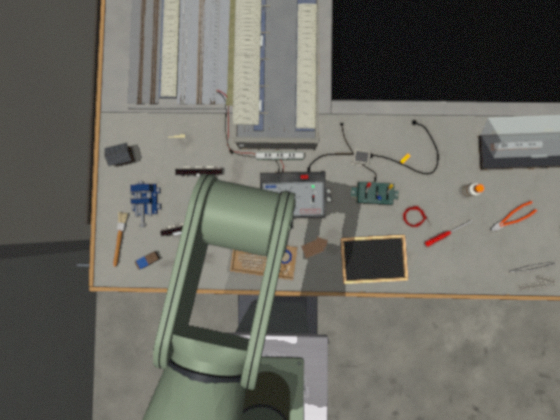

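The side crop shows the near coach at (200,175) with the long white bar and the far one at (525,130) with the small white disc. Both lie on their sides, undersides toward the camera. The arm partly hides A in the top view, so I move it aside, measure A again, then grasp it and lift.

```bash
cat >> h.py <<'E'
def best(p,e):
    o=[(rot(s*np.array(e)),ctrl.solve_ik(p,rot(s*np.array(e)))) for s in(1,-1)]
    return min((x for x in o if x[1] is not None),key=lambda x:abs(x[1][5]))[0]
E
python3 - <<'E'
from h import *
tray=np.array([360.1,-278.2])
ctrl.move_ptp([400,-200,250],best([400,-200,250],[0,1]))
im,X=cloud("top")
c,s,m,e,n=box(X,(155,222,222,246),9,40); print(c,s,m,e,n)
assert abs(s.min()-25)<4 and abs(s.max()-128)<8
R=best([*c,110],e)
ctrl.gripper_to(50,force=30)
ctrl.move_ptp([*c,110],R)
print(ctrl.move_l([*c,28.5],vel=100,threshold=15), sensors.read_state()["eef_pos"])
ctrl.gripper_to(10,force=30)
S=sensors.read_state(); print(S["grip_width"],S["grasp_force"])
ctrl.move_l([*c,120],vel=120)
S=sensors.read_state(); print(S["grip_width"],S["grasp_force"],S["t"],S["force"])
im,X=cloud("side"); save(cv2.resize(im[60:260,130:400],None,fx=2.5,fy=2.5),"lift")
E
```

```text
[433.9 232.7] [ 25.7 126.7] [432.2 235.7  17.7] [-0.205  0.979] 386
False [434.55092004 232.85310021  29.0136229 ]
21.947015565111247 30.661078691482544
22.362196909608723 30.018194317817688 15.3667 [ 0.44025561  0.24062356 -1.46002859]
```

View pics/lift.png

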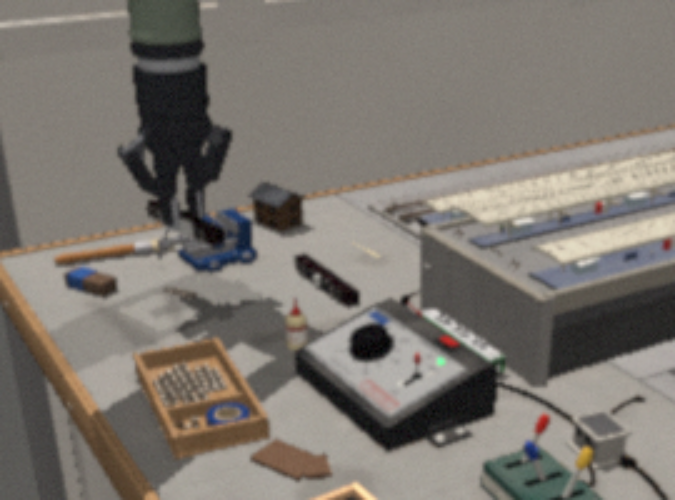

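The lift crop shows the coach held level between the fingers at about (190,225), and the disc coach still lying at (327,278). Next I place it in the tray.

Run:
```python
from h import *
tray=np.array([360.1,-278.2]); et=[-0.081,0.997]
R=best([*tray,160],et)
ctrl.move_l([434,232,160],vel=150)
ctrl.move_ptp([*tray,160],R)
ctrl.move_l([*tray,50],vel=120)
print(ctrl.move_l([*tray,34.8],vel=25,threshold=5), sensors.read_state()["eef_pos"])
ctrl.gripper_to(45)
ctrl.hold(.2)
ctrl.move_l([*tray,150],vel=120)
ctrl.move_ptp([430,0,300],best([430,0,300],[0,1]))
im,X=cloud("top"); print(box(X,(346,402,240,278),14,40), box(X,(160,235,160,188),9,40), box(X,(250,310,149,161),15,40))
save(cv2.resize(im[130:300,90:420],None,fx=2.4,fy=2.4),"end_top")
im,X=cloud("side"); save(cv2.resize(im[150:340,170:350],None,fx=3,fy=3),"end_side")
print(sensors.read_state()["t"])
```

```text
True [ 359.86151663 -277.96384345   35.38818685]
(array([ 360.8, -277.5]), array([ 26. , 128.4]), array([ 361. , -276.9,   23.1]), array([-0.097,  0.995]), 455) (array([587.8, 195.7]), array([ 25.4, 125.6]), array([587.6, 195. ,  17.5]), array([-0.017,  1.   ]), 402) (array([631.4, -23.1]), array([ 16.7, 125.9]), array([631. , -22.7,  23.1]), array([-0.015,  1.   ]), 330)
22.325
```

View pics/end_side.png

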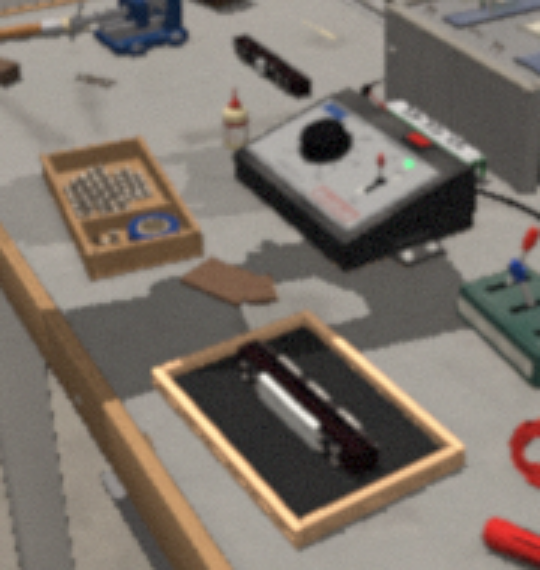

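The final crop shows the bar coach on its side in the middle of the tray at (310,400), its bar visible. The disc coach is lying at (272,65) and the green coach hasn't moved. I hand the job in.

```bash
python3 -c "
from plant import ctrl
print(ctrl.finish_job())"
```

```text
the job is handed in; nothing more can be done
None
```

The job is handed in at about 22 s: the bar coach lies on its side within about 1 mm of the tray's middle, the disc coach lies where it fell, and the green coach has not moved; no verdict came back.

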